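# Stack the spacer and clamp ring on the filter assembly post

## Robot

A 6-joint arm with a two-finger parallel gripper is mounted at the origin on a cart in front of the work surface, level with it; the furniture and walls round the work are solid. World frame = base frame: x ahead of the robot, y to its left, z up, the work surface at z = 0. Lengths are in m, angles in degrees, forces in N, time in s.
With the tool pointing down it reaches from about 0.4 to 0.825 m from the base axis. Payload 7 kg.
Tool frame: the origin (TCP) lies at the centre of the arm's flange, where the gripper is bolted on; the fingertips stand 178 mm ahead of it and the grasp point (between the pads) lies 159 mm ahead of it; x points along the fingers, y is the direction in which the jaws open and shut, and the axes are right-handed (so a half turn about x gives the same grasp; the last joint's range is limited). The gripper opens to 88 mm and grips with 3 to 60 N. Pads are 19 mm wide; open, the fingers measure 130 mm over their backs; the gripper's body (78 mm by 193 mm) begins 47 mm behind the grasp point.
Start: joints at [-59.754, 20.546, 0.682, 0, -70.136, -16.507], TCP at [0.16, -0.656, 0.405] pointing down, gripper open.
Joint ranges: [-176.03, 176.03], [-82.01, 121.73], [-58.28, 71.71], [-173.87, 95.51], [-174.79, -0.11], [-173.66, 173.66]. Speed limits (degrees/s): [136.94, 136.94, 172.46, 180, 180, 180].

## Interface

Orientations are given as [roll, pitch, yaw] about the fixed x, y, z axes, in that order (R = Rz(yaw) Ry(pitch) Rx(roll)).
In Python, from plant import ctrl gives the robot as it stands. The module is installed in compiled form; this text tells all that it offers.
- The arm moves only by the shell command python3 -m inch 'ROWS'. ROWS is JSON, one flat list of numbers, 7 for each row, row after row: the shift along the tool's x, y, z in m, then the turn, a rotation vector about the tool's x, y, z in degrees, then the finger opening in m, from 0 to 0.0876. In form: [dx, dy, dz, rx, ry, rz, hand, dx, dy, dz, rx, ry, rz, hand, ...]. A call has 1 to 20 rows; each row shifts and turns the pose as measured when the row begins, along the tool's axes as they then stand; what a row does not reach is not made up. A row lasts 1/8 s, in which the tool goes at most 62.5 mm and 10.7 degrees, less where a joint would pass 70% of its speed; a pose out of reach is approached as far as the arm can. A call with a gripper value outside its range is refused whole. The fingers move at their own pace and stop on an object; the grip force is fixed at half the most. Time passes only in rows, so rows that do not move let the fingers close. It gives the time, the measured TCP pose, the force and the opening at its end, in the units of the state.
- ctrl.get_obs(): the state, without advancing time (a new reading comes with each control period).
- ctrl.snapshot(name): name is "scene" or "top" or "wrist"; returns a dict with "color" (420x560x3 uint8, red, green, blue), "depth" (420x560 float32, m along the optical axis (not along the pixel's ray), 0 where there is no reading), "K" (3x3 intrinsics, pixels), "k1" (the pictures are not rectified: a ray, as slopes to the right and down, at radius r is drawn at 1 + k1 r^2 times it, then the intrinsics apply), "position" and "attitude" of the camera in the world; the wrist camera has in their place "hand_eye" (4x4, takes a point from camera to tool coordinates, whose origin is the TCP and whose axes are the tool frame's). Camera axes: x right, y up, looking along -z (the intrinsics and any distortion apply to the point x, -y, -z); pixel columns grow to the right and rows downward; lengths in m; the calibration is good to about 2 mm. A picture is of the moment at which its call begins: read the wrist's pose just before it.
- ctrl.close_job(): hands the job in, once; it reports no verdict.
The state is a dict: "clock": time; "joint_pos": joint angles; "qvel": joint speeds; "tau": joint torques, N m; "tool_pos": TCP position; "orientation": TCP orientation; "force": force on the tool from outside, world axes, zero at the start; "moment": the same for the moment, N m; "opening": finger opening in m.
Only numpy, scipy, OpenCV 4.12 (cv2) and the standard library are available. Lean on these libraries where they do the work, as an engineer would, in place of code of your own. Each camera call takes 0.05 s, during which the arm holds its last target.

## Task

Build up the filter stack on the post of the small assembly stand: slip the tall spacer sleeve over the post first so that it sits flat on the seat, then the flat clamp ring over the post so that it lies flat on the spacer. Lower each part down rather than dropping it, and let go of it. The closed cap goes on later: leave it where it lies.

Things in the scene. Friction and masses are not known exactly. Their poses are not given: they have to be found in the camera images.
- stand: Assembly stand, fixed: aluminium base 70 x 70 x 8 mm; on it a round seat 46 mm across, top 18 mm above the table; in its middle an upright steel post 14 mm thick, straight to 58 mm above the table, tapering to a 5 mm tip at 72 mm. Origin: on the post's axis at table height; z up, x, y along the base edges. A tall microscope stands to the right (x over 0.47, y -0.18 to -0.42 m): swing the arm in front of it.
- spacer: Spacer sleeve, loose: the tall plain aluminium ring, 44 mm outside diameter, 28 mm bore right through, 28 mm high, standing on the table, 60 g (varies). Origin: centre of the underside, on its axis; z is the axis, up. The same either way round.
- clamp_ring: Clamp ring, loose: the flat aluminium ring with six small dark screws in its upper face, 50 mm outside diameter, 28 mm bore right through, 12 mm high, lying on the table, 60 g (varies). Origin: centre of the underside, on its axis; z is the axis, up.
- cap: Cap, loose, to be left alone: closed solid aluminium disc without any hole, knurled rim, 50 mm in diameter, 18 mm high, lying on the table. Origin: centre of the underside; z up.

How it is judged:
By the outcome, as a careful person would: the job done as asked, in the order asked, and still so for the second after the job is handed in, with the robot touching nothing.
It also fails if it takes over 58 s, if anything falls off the work surface, if the arm or the gripper's body presses on something with over 40 N, if the wrist force passes 120 N, or if a joint passes its speed limit or range.

## Working session

There is one attempt and no reset: what is moved stays moved. The work goes in short steps, Python scripts to look and compute and a shell command to move; the robot and the scene stay as the last step left them, time stands still between calls to the robot, and variables do not carry over. Pictures are saved under pics/ and viewed, and the job is handed in when it is done.

```bash
mkdir -p pics
python3 - <<'E'
from plant import ctrl
import cv2,numpy as np
o=ctrl.get_obs();print(o)
for n in ["scene","top","wrist"]:
    s=ctrl.snapshot(n);cv2.imwrite(f"pics/{n}0.png",s["color"][:,:,::-1])
    np.savez(f"pics/{n}0.npz",**s)
    print(n,{k:np.round(v,4).tolist() if not isinstance(v,str) else v for k,v in s.items() if k not in("color","depth")})
E
```

```text
{'clock': 0.0, 'joint_pos': array([-5.97532393e+01,  2.05918391e+01,  6.33861348e-01, -2.14683359e-02,
       -7.01329127e+01, -1.65071999e+01]), 'qvel': array([ 0.05331647, -0.02046031,  0.0778153 ,  0.08507197, -0.00335016,
        0.02955144]), 'tau': array([ 7.42756620e-04, -5.82722390e+01,  2.93063951e+01,  6.99760839e+00,
        6.91613270e-03, -1.00749439e-04]), 'tool_pos': array([ 0.16028379, -0.65550218,  0.40371429]), 'orientation': array([ 93.98988909,  89.90689522, 107.72213813]), 'force': array([-0.3027398 ,  0.64039   , -0.26278217]), 'moment': array([-0.02348408,  0.04241171,  0.02149416]), 'opening': 0.08777919790343823}
scene {'K': [[528.5138, 0.0, 283.1893], [0.0, 528.5138, 214.5424], [0.0, 0.0, 1.0]], 'k1': -0.0901, 'position': [0.2219, 0.7813, 0.4444], 'attitude': [61.5424, -0.8348, -154.3829]}
top {'K': [[485.4079, 0.0, 270.8969], [0.0, 485.4079, 210.1528], [0.0, 0.0, 1.0]], 'k1': -0.1296, 'position': [0.465, 0.1156, 0.8703], 'attitude': [3.0272, -1.3139, -89.7282]}
wrist {'K': [[377.3754, 0.0, 278.7219], [0.0, 377.3754, 206.0985], [0.0, 0.0, 1.0]], 'k1': -0.0409, 'hand_eye': [[0.0002, 0.2967, -0.955, 0.0197], [1.0, -0.0005, 0.0, -0.0011], [-0.0005, -0.955, -0.2967, -0.08], [0.0, 0.0, 0.0, 1.0]]}
```

View pics/top0.png

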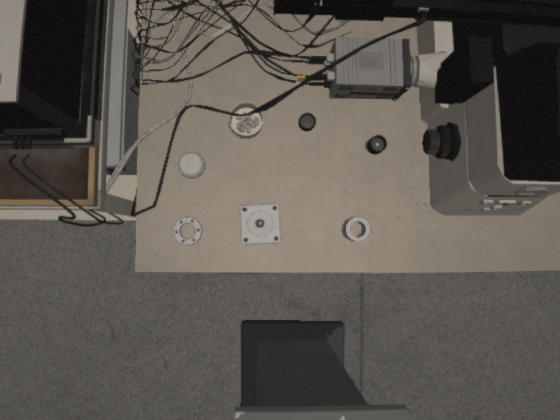

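View pics/scene0.png

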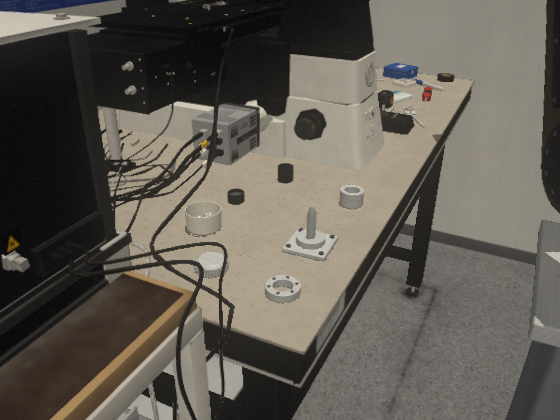

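View pics/wrist0.png

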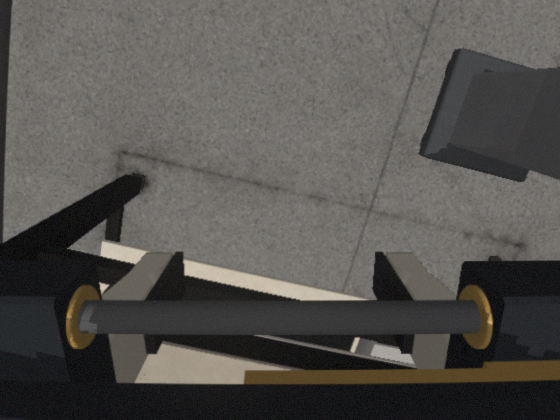

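The top view shows the clamp ring at about (188,231), the stand at (260,224), the spacer at (357,229) and the cap at (191,165). I'll enlarge these to measure them.

```bash
cat > h.py <<'E'
import numpy as np,cv2
from scipy.spatial.transform import Rotation as R
def cam(s,obs=None):
    if "hand_eye" in s:
        T=np.eye(4);T[:3,:3]=R.from_euler('xyz',obs["orientation"],degrees=True).as_matrix();T[:3,3]=obs["tool_pos"]
        T=T@np.array(s["hand_eye"]);return T[:3,:3],T[:3,3]
    return R.from_euler('xyz',s["attitude"],degrees=True).as_matrix(),np.array(s["position"])
def ray(s,uv,obs=None):
    A,p=cam(s,obs);d=np.array([float(s["k1"]),0,0,0,0])
    n=cv2.undistortPoints(np.array(uv,float).reshape(-1,1,2),np.array(s["K"]),d).reshape(-1,2)
    v=np.c_[n[:,0],-n[:,1],-np.ones(len(n))]
    return p,v@A.T
def onz(s,uv,z,obs=None):
    p,v=ray(s,uv,obs);return p+v*((z-p[2])/v[:,2])[:,None]
def bydepth(s,uv,obs=None):
    p,v=ray(s,uv,obs);D=np.array([s["depth"][int(round(b)),int(round(a))] for a,b in np.reshape(uv,(-1,2))])
    return p+v*D[:,None]
def proj(s,X,obs=None):
    A,p=cam(s,obs);c=(np.atleast_2d(X)-p)@A;c=c*[1,-1,-1]
    r,_=cv2.projectPoints(c.reshape(-1,1,3),np.zeros(3),np.zeros(3),np.array(s["K"]),np.array([float(s["k1"]),0,0,0,0]));return r.reshape(-1,2)
E
python3 - <<'E'
import numpy as np,cv2
from h import *
s=np.load("pics/top0.npz")
c=s["color"][:,:,::-1][140:260,165:385]
c=cv2.resize(c[60:120],None,fx=3.6,fy=3.6,interpolation=cv2.INTER_CUBIC)
cv2.imwrite("pics/topc.png",c)
uv=[(260,224),(357,229),(188,231),(191,165),(300,250),(150,240),(345,229)]
print(np.round(bydepth(s,uv),4))
for z in(0.012,0.028,0.072): print(z,np.round(onz(s,uv,z),4)[:,:2].tolist())
E
```

```text
[[ 0.4844  0.1153  0.0718]
 [ 0.478  -0.0597  0.001 ]
 [ 0.4729  0.2442  0.0007]
 [ 0.5894  0.2381  0.0176]
 [ 0.4399  0.0432 -0.0013]
 [ 0.4562  0.3132 -0.0019]
 [ 0.4775 -0.0336  0.0252]]
0.012 [[0.4859, 0.1153], [0.4778, -0.0575], [0.4727, 0.2425], [0.5902, 0.2389], [0.4403, 0.0444], [0.4563, 0.31], [0.4777, -0.0359]]
0.028 [[0.4855, 0.1153], [0.4776, -0.0543], [0.4726, 0.2402], [0.5879, 0.2366], [0.4407, 0.0457], [0.4565, 0.3064], [0.4775, -0.0331]]
0.072 [[0.4844, 0.1153], [0.4769, -0.0454], [0.4722, 0.2337], [0.5815, 0.2303], [0.442, 0.0493], [0.4569, 0.2964], [0.4768, -0.0253]]
```

View pics/topc.png

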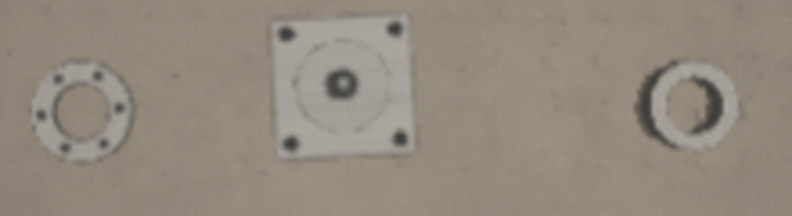

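```bash
cat > fit.py <<'E'
import numpy as np,cv2
from h import *
def circ(c,r,z,n=90):
    t=np.linspace(0,2*np.pi,n);return np.c_[c[0]+r*np.cos(t),c[1]+r*np.sin(t),np.full(n,z)]
def overlay(s,curves,box,f,out,obs=None):
    x0,y0,x1,y1=box;im=cv2.resize(s["color"][y0:y1,x0:x1,::-1],None,fx=f,fy=f,interpolation=cv2.INTER_CUBIC)
    for C in curves:
        p=((proj(s,C,obs)-[x0,y0]+.5)*f-.5)
        cv2.polylines(im,[np.round(p*8).astype(int).reshape(-1,1,2)],False,(0,0,255),1,cv2.LINE_AA,3)
    cv2.imwrite(out,im)
E
python3 - <<'E'
from fit import *
s=np.load("pics/top0.npz");q=np.load("pics/scene0.npz")
sp=onz(s,(357.7,228.8),.028)[0];cl=onz(s,(187.4,230.5),.012)[0];po=onz(s,(259.4,223.0),.072)[0]
print(sp,cl,po)
cu=[circ(sp,.022,.028),circ(sp,.014,.028),circ(cl,.025,.012),circ(cl,.014,.012),circ(po,.0025,.072),circ(po,.023,.018),circ(po,.007,.018)]
overlay(s,cu,(165,200,385,260),3.6,"pics/ov1.png")
overlay(q,cu,(250,170,380,310),4,"pics/ov2.png")
# depth-based
for name,g,zz in(("sp",s,(357.7,228.8,.021,.035)),("cl",s,(187.4,230.5,.008,.016))):
    u0,v0,a,b=zz
    U,V=np.meshgrid(np.arange(int(u0)-20,int(u0)+21),np.arange(int(v0)-20,int(v0)+21));uv=np.c_[U.ravel(),V.ravel()]
    X=bydepth(s,uv);X=X[(X[:,2]>a)&(X[:,2]<b)];print(name,len(X),X.mean(0),X.min(0),X.max(0))
E
```

```text
[ 0.47790655 -0.05552423  0.028     ] [0.47362417 0.24361014 0.012     ] [0.48606862 0.11633377 0.072     ]
sp 299 [ 0.47773679 -0.05470282  0.02673718] [ 0.45655789 -0.07639698  0.02122953] [ 0.49870108 -0.0333537   0.03102705]
cl 408 [0.47349023 0.2433609  0.01103347] [0.44973164 0.2195033  0.00802931] [0.49759084 0.26804707 0.01551567]
```

View pics/ov1.png

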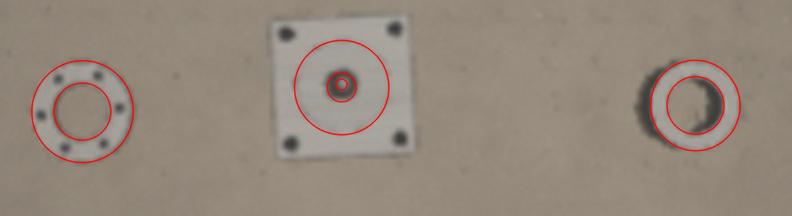

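View pics/ov2.png

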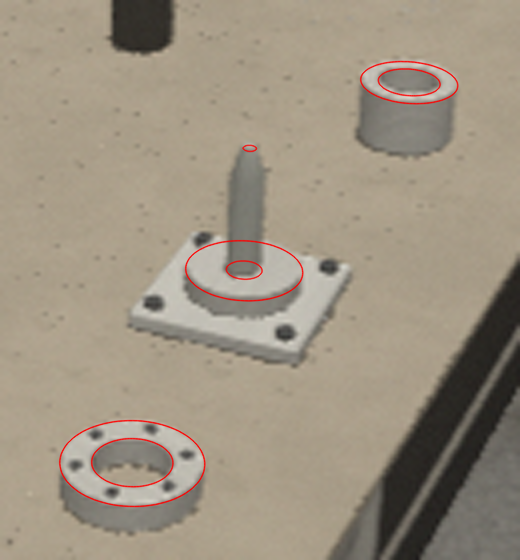

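Run:
```python
from fit import *
from plant import ctrl
o=ctrl.get_obs();M=R.from_euler('xyz',o["orientation"],degrees=True).as_matrix();print(np.round(M,3),o["clock"])
s=np.load("pics/top0.npz")
uv=[(u,v) for v in (80,120,160,185,200,210,215) for u in (60,95,105,115,125,133)]
print(np.round(np.c_[uv,bydepth(s,uv)],2).tolist())
uv=[(440,190),(470,205),(450,60),(440,140),(420,260)]
print(np.round(np.c_[uv,bydepth(s,uv)],2).tolist())
```

```text
[[-0.    -0.237  0.971]
 [ 0.001  0.971  0.237]
 [-1.     0.001 -0.   ]] 0.15
[[60.0, 80.0, 0.68, 0.4, 0.21], [95.0, 80.0, 0.71, 0.38, 0.12], [105.0, 80.0, 0.73, 0.38, 0.06], [115.0, 80.0, 0.8, 0.43, -0.15], [125.0, 80.0, 0.85, 0.46, -0.31], [133.0, 80.0, 0.88, 0.46, -0.38], [60.0, 120.0, 0.62, 0.39, 0.22], [95.0, 120.0, 0.65, 0.38, 0.11], [105.0, 120.0, 0.66, 0.39, 0.05], [115.0, 120.0, 0.71, 0.43, -0.15], [125.0, 120.0, 0.75, 0.45, -0.31], [133.0, 120.0, 0.77, 0.45, -0.39], [60.0, 160.0, 0.59, 0.45, 0.08], [95.0, 160.0, 0.59, 0.39, 0.08], [105.0, 160.0, 0.59, 0.39, 0.04], [115.0, 160.0, 0.62, 0.43, -0.15], [125.0, 160.0, 0.6, 0.36, 0.01], [133.0, 160.0, 0.66, 0.45, -0.4], [60.0, 185.0, 0.55, 0.45, 0.08], [95.0, 185.0, 0.55, 0.39, 0.07], [105.0, 185.0, 0.55, 0.39, 0.03], [115.0, 185.0, 0.62, 0.56, -0.61], [125.0, 185.0, 0.62, 0.53, -0.6], [133.0, 185.0, 0.62, 0.5, -0.6], [60.0, 200.0, 0.52, 0.45, 0.08], [95.0, 200.0, 0.52, 0.39, 0.07], [105.0, 200.0, 0.53, 0.39, 0.03], [115.0, 200.0, 0.53, 0.39, -0.02], [125.0, 200.0, 0.53, 0.39, -0.09], [133.0, 200.0, 0.57, 0.5, -0.61], [60.0, 210.0, 0.54, 0.73, -0.61], [95.0, 210.0, 0.51, 0.41, 0.03], [105.0, 210.0, 0.51, 0.39, 0.03], [115.0, 210.0, 0.51, 0.39, -0.03], [125.0, 210.0, 0.51, 0.39, -0.1], [133.0, 210.0, 0.51, 0.35, -0.03], [60.0, 215.0, 0.52, 0.73, -0.61], [95.0, 215.0, 0.52, 0.62, -0.6], [105.0, 215.0, 0.53, 0.59, -0.6], [115.0, 215.0, 0.53, 0.56, -0.6], [125.0, 215.0, 0.51, 0.41, -0.17], [133.0, 215.0, 0.5, 0.34, -0.0]]
[[440.0, 190.0, 0.55, -0.2, 0.04], [470.0, 205.0, 0.52, -0.24, 0.08], [450.0, 60.0, 0.73, -0.17, 0.18], [440.0, 140.0, 0.62, -0.18, 0.1], [420.0, 260.0, 0.42, -0.18, -0.0]]
```

```bash
python3 -m inch '[0,0,0,6.85,0,0,0.0876, 0,0,0,6.85,0,0,0.0876, 0,0.045,0.018,0,0,0,0.0876, 0,0.045,0.018,0,0,0,0.0876, 0,0.045,0.018,0,0,0,0.0876, 0,0.045,0.018,0,0,0,0.0876]'; python3 -c "
from plant import ctrl;print(ctrl.get_obs())"
```

```text
clock: 0.9
tool_pos: [0.2342, -0.4735, 0.4003]
orientation: [120.9, 89.6, 120.2]
force: [0.5, -0.4, 0.8]
opening: 0.0873
{'clock': 0.9, 'joint_pos': array([-42.44668052,   7.01567047, -17.89543625,  -0.13447944,
       -65.47984878, -48.20945862]), 'qvel': array([ 41.34552906, -26.20803382, -31.53507134,  -0.22070511,
         5.48844462, -40.95938544]), 'tau': array([ -6.60997063, -35.7618463 ,  28.93161714,   6.64381787,
        -0.31175349,   1.24477085]), 'tool_pos': array([ 0.2341823 , -0.47353344,  0.40027779]), 'orientation': array([120.88527833,  89.59040354, 120.17291098]), 'force': array([ 0.50957837, -0.35253849,  0.80496225]), 'moment': array([-0.02434366, -0.20439585,  0.02405217]), 'opening': 0.08733051965225869}
```

```bash
python3 -m inch '[0,0.041,0.0152,0,0,0,0.0876, 0,0.041,0.0152,0,0,0,0.0876, 0,0.041,0.0152,0,0,0,0.0876, 0,0.041,0.0152,0,0,0,0.0876, 0,0.041,0.0152,0,0,0,0.0876, 0,0.045,0.032,0,0,0,0.0876, 0,0.045,0.032,0,0,0,0.0876, 0,0.04,0.0125,0,0,0,0.0876, 0,0.04,0.0125,0,0,0,0.0876, 0,0,0,0,0,0,0.0876]'
cat > st.py <<'E'
from h import *
from plant import ctrl
import sys
o=ctrl.get_obs();M=R.from_euler('xyz',o["orientation"],degrees=True).as_matrix()
g=o["tool_pos"]+M[:,0]*.159
print("t",round(o["clock"],2),"tcp",o["tool_pos"].round(4),"grasp",g.round(4),"open",round(o["opening"],4),"F",o["force"].round(1),"M",o["moment"].round(2));print(M.round(4).tolist(), o["joint_pos"].round(0))
if len(sys.argv)>3:
    t=np.array([float(a) for a in sys.argv[1:4]])
    # desired M: x down, y=+y
    D=np.array([[0,0,1],[0,1,0],[-1,0,0.]])
    print("tool move mm",((M.T@(t-g))*1000).round(1),"rot deg",np.rad2deg(R.from_matrix(M.T@D).as_rotvec()).round(2))
E
python3 st.py 0.478 -0.055 0.1
```

```text
clock: 2.15
tool_pos: [0.4067, -0.0852, 0.4027]
orientation: [91.1, 89.6, 90.6]
force: [0.0, -0.3, 0.6]
opening: 0.0872
t 2.15 tcp [ 0.4067 -0.0852  0.4027] grasp [ 0.4067 -0.0841  0.2437] open 0.0872 F [ 0.  -0.3  0.6] M [-0.07 -0.03  0.01]
[[-0.0001, 0.0093, 1.0], [0.0069, 0.9999, -0.0093], [-1.0, 0.0069, -0.0001]] [  15.   -5.  -30.   -0.  -65. -106.]
tool move mm [143.9  28.8  71. ] rot deg [-0.53 -0.01 -0.4 ]
```

```bash
python3 -m inch '[0.03,0.0145,0.036,0,0,-0.4,0.0876, 0.04,0.0145,0.035,0,0,0,0.0876, 0.04,0,0,0,0,0,0.0876, 0,0,0,0,0,0,0.0876, 0,0,0,0,0,0,0.0876]'; python3 st.py 0.478 -0.055 0.021
python3 - <<'E'
from fit import *
from plant import ctrl
o=ctrl.get_obs();s=ctrl.snapshot("wrist")
c=(.478,-.055)
overlay(s,[circ(c,.022,.028),circ(c,.014,.028)],(0,0,560,420),1.4,"pics/w1.png",o)
E
```

```text
clock: 2.78
tool_pos: [0.4802, -0.0576, 0.2925]
orientation: [-3.2, 89.8, -3.7]
force: [0.0, -0.1, 0.7]
opening: 0.0876
t 2.77 tcp [ 0.4802 -0.0576  0.2925] grasp [ 0.4808 -0.0577  0.1335] open 0.0876 F [ 0.  -0.1  0.7] M [-0.   -0.06 -0.02]
[[0.0037, 0.0085, 1.0], [-0.0002, 1.0, -0.0085], [-1.0, -0.0002, 0.0038]] [  17.    9.  -32.    0.  -49. -107.]
tool move mm [112.5   2.7  -3.2] rot deg [-0.49  0.21  0.01]
```

View pics/w1.png

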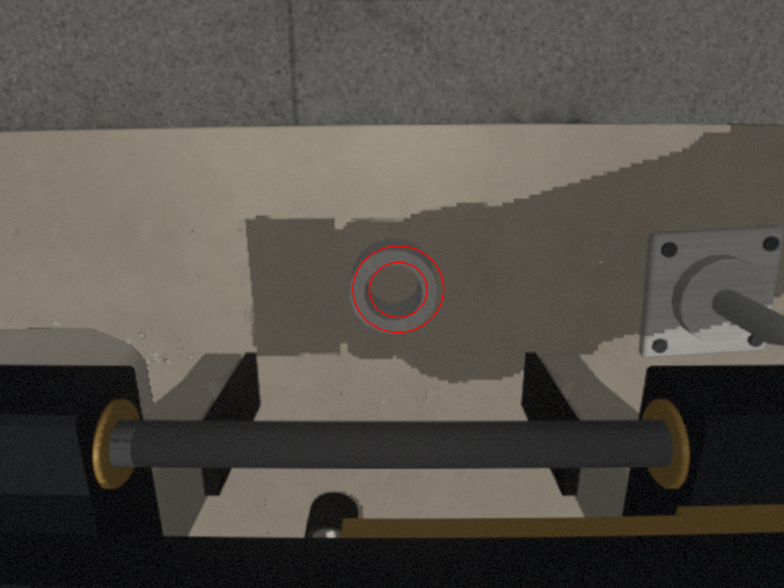

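The wrist overlay agrees with the spacer to about 1 mm; it sits about 3 px left, so y≈-0.056. I'll go down now.

```bash
python3 -m inch '[0.04,0.002,-0.003,-0.4,0.2,0,0.0876, 0.04,0,0,0,0,0,0.0876, 0.015,0,0,0,0,0,0.0876, 0,0,0,0,0,0,0.0876]'; python3 st.py 0.478 -0.0557 0.022
```

```text
clock: 3.32
tool_pos: [0.48, -0.0559, 0.2033]
orientation: [12.6, 89.1, 12.5]
force: [0.2, 0.6, 0.3]
opening: 0.0876
t 3.33 tcp [ 0.48   -0.0559  0.2033] grasp [ 0.4825 -0.0554  0.0443] open 0.0876 F [0.2 0.6 0.3] M [-0.02  0.04  0.07]
[[0.0153, 0.0016, 0.9999], [0.0034, 1.0, -0.0016], [-0.9999, 0.0034, 0.0153]] [  17.   16.  -38.    0.  -35. -107.]
tool move mm [22.2 -0.4 -4.8] rot deg [-0.09  0.88 -0.19]
```

```bash
python3 -m inch '[0.012,0,-0.005,0,0.9,-0.2,0.0876, 0.009,0,0,0,0,0,0.0876, 0,0,0,0,0,0,0.0876, 0,0,0,0,0,0,0.0876]'; python3 st.py 0.478 -0.0557 0.022
```

```text
clock: 3.82
tool_pos: [0.4762, -0.0557, 0.1843]
orientation: [14.9, 89.7, 14.8]
force: [1.1, -0.3, -0.1]
opening: 0.0875
t 3.83 tcp [ 0.4762 -0.0557  0.1843] grasp [ 0.4769 -0.0555  0.0253] open 0.0875 F [ 1.1 -0.3 -0.1] M [-0.03  0.01 -0.01]
[[0.0043, 0.0014, 1.0], [0.0011, 1.0, -0.0014], [-1.0, 0.0011, 0.0043]] [  17.   18.  -39.    0.  -33. -107.]
tool move mm [ 3.3 -0.2  1.1] rot deg [-0.08  0.25 -0.07]
```

```bash
python3 -m inch '[0.003,0,0.001,0,0.25,0,0.0876, 0,0,0,0,0,0,0.06, 0,0,0,0,0,0,0.035, 0,0,0,0,0,0,0.035, 0,0,0,0,0,0,0.035, 0,0,0,0,0,0,0.035, 0,0,0,0,0,0,0.035]'; python3 st.py 0.478 -0.0557 0.022
```

```text
clock: 4.7
tool_pos: [0.4775, -0.0556, 0.1816]
orientation: [68.6, 89.9, 68.5]
force: [0.3, -0.2, -0.6]
opening: 0.0423
t 4.7 tcp [ 0.4775 -0.0556  0.1816] grasp [ 0.4776 -0.0554  0.0226] open 0.0423 F [ 0.3 -0.2 -0.6] M [-0.03 -0.03 -0.04]
[[0.0005, 0.0013, 1.0], [0.0014, 1.0, -0.0013], [-1.0, 0.0014, 0.0005]] [  17.   18.  -39.   -0.  -33. -107.]
tool move mm [ 0.6 -0.3  0.4] rot deg [-0.07  0.03 -0.08]
```

```bash
python3 -m inch '[-0.01,0,0,0,0,0,0.035, -0.04,0,0,0,0,0,0.035, -0.05,0,0,0,0,0,0.035, 0,0,0,0,0,0,0.035, 0,0,0,0,0,0,0.035]'; python3 st.py 0.486 0.116 0.12;  python3 - <<'E'
from fit import *
from plant import ctrl
o=ctrl.get_obs();s=ctrl.snapshot("wrist")
cv2.imwrite("pics/w2.png",s["color"][:,:,::-1])
E
```

```text
clock: 5.32
tool_pos: [0.4769, -0.0559, 0.2861]
orientation: [103.9, 89.9, 103.8]
force: [-0.5, -0.2, -1.3]
opening: 0.0424
t 5.33 tcp [ 0.4769 -0.0559  0.2861] grasp [ 0.4769 -0.0557  0.1271] open 0.0424 F [-0.5 -0.2 -1.3] M [-0.02  0.02 -0.02]
[[-0.0003, 0.0013, 1.0], [0.0011, 1.0, -0.0013], [-1.0, 0.0011, -0.0003]] [  17.    9.  -33.   -0.  -49. -107.]
tool move mm [  7.2 171.7   8.9] rot deg [-0.08 -0.02 -0.06]
```

View pics/w2.png

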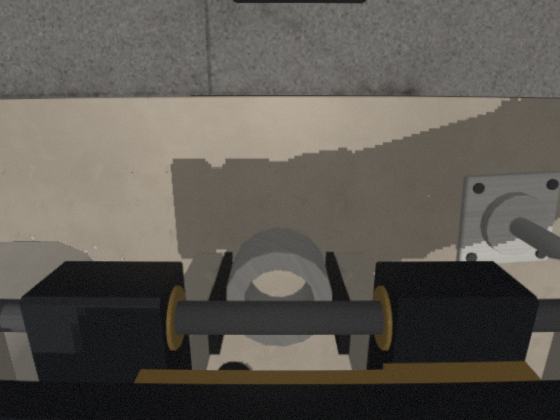

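The spacer is held upright between the pads, centred at about (280,290). Next I move it over the post.

```bash
python3 -m inch '[0,0.045,0.0025,0,0,0,0.035, 0,0.045,0.0025,0,0,0,0.035, 0,0.045,0.0025,0,0,0,0.035, 0,0.03,0.0015,0,0,0,0.035, 0,0,0,0,0,0,0.035, 0,0,0,0,0,0,0.035]'; python3 st.py 0.486 0.116 0.12;  python3 - <<'E'
from fit import *
from plant import ctrl
o=ctrl.get_obs();s=ctrl.snapshot("scene");t=ctrl.snapshot("top");w=ctrl.snapshot("wrist")
cv2.imwrite("pics/s3.png",cv2.resize(s["color"][130:300,220:400,::-1],None,fx=3.3,fy=3.3,interpolation=2))
cv2.imwrite("pics/t3.png",cv2.resize(t["color"][150:280,180:350,::-1],None,fx=4,fy=4,interpolation=2))
cv2.imwrite("pics/w3.png",w["color"][:,:,::-1])
E
```

```text
clock: 6.12
tool_pos: [0.4851, 0.1127, 0.2798]
orientation: [-153.1, 89.3, -153.3]
force: [0.2, -0.4, -0.7]
opening: 0.0424
t 6.12 tcp [0.4851 0.1127 0.2798] grasp [0.4834 0.1119 0.1208] open 0.0424 F [ 0.2 -0.4 -0.7] M [ 0.01 -0.01  0.05]
[[-0.0104, 0.0033, 0.9999], [-0.0052, 1.0, -0.0033], [-0.9999, -0.0053, -0.0104]] [  36.   11.  -31.   -0.  -49. -126.]
tool move mm [0.8 4.1 2.6] rot deg [-0.19 -0.6   0.3 ]
```

View pics/s3.png

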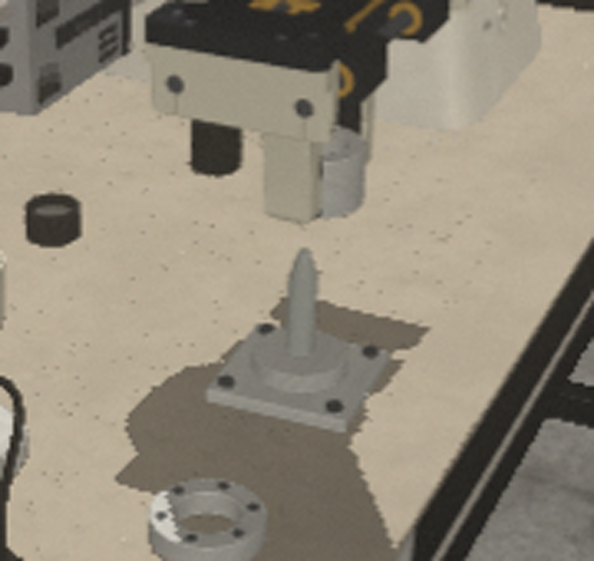

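View pics/w3.png

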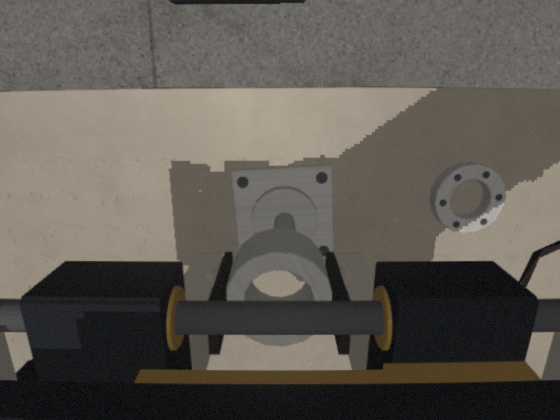

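```bash
python3 -m inch '[0,0.004,0.003,-0.2,-0.6,0.3,0.035, 0,0,0,0,0,0,0.035]'; python3 st.py 0.486 0.116 0.12;  python3 - <<'E'
from fit import *
from plant import ctrl
o=ctrl.get_obs();w=ctrl.snapshot("wrist")
p=(.486,.116)
overlay(w,[circ(p,.0025,.072),circ(p,.007,.058),circ(p,.023,.018),circ(p,.022,.126),circ(p,.014,.126),circ(p,.014,.098),circ((.4736,.2436),.025,.012)],(150,120,540,380),2,"pics/w4.png",o)
t=ctrl.snapshot("top")
overlay(t,[circ(p,.022,.126),circ(p,.023,.018)],(180,150,350,280),4,"pics/t4.png")
E
```

```text
clock: 6.52
tool_pos: [0.4886, 0.1154, 0.2804]
orientation: [28.6, 89.9, 28.5]
force: [-0.2, -0.7, 0.0]
opening: 0.0426
t 6.53 tcp [0.4886 0.1154 0.2804] grasp [0.4889 0.1155 0.1214] open 0.0426 F [-0.2 -0.7  0. ] M [-0.03  0.08  0.  ]
[[0.0021, 0.0025, 1.0], [0.0011, 1.0, -0.0025], [-1.0, 0.0011, 0.0021]] [  36.   11.  -30.    0.  -48. -126.]
tool move mm [ 1.4  0.4 -2.9] rot deg [-0.14  0.12 -0.07]
```

View pics/w4.png

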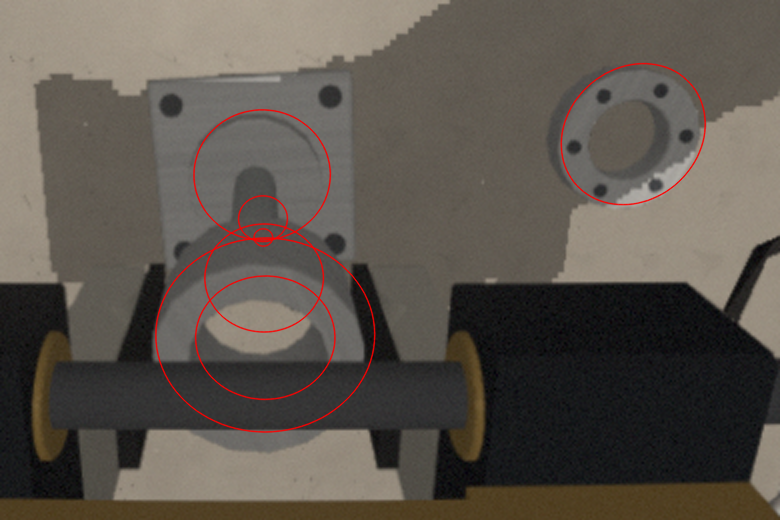

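```bash
python3 -m inch '[0,0,-0.003,0,0.1,0,0.035, 0.01,0,0,0,0,0,0.035, 0.01,0,0,0,0,0,0.035,0,0,0,0,0,0,0.035]'; python3 st.py 0.486 0.1153 0.0416;  python3 - <<'E'
from fit import *
from plant import ctrl
t=ctrl.snapshot("scene")
p=(.486,.1153);z=.098-.018
overlay(t,[circ(p,.022,z+.028),circ(p,.022,z),circ(p,.0025,.072)],(220,130,400,300),4,"pics/s5.png")
E
```

```text
clock: 7.12
tool_pos: [0.4848, 0.115, 0.2587]
orientation: [135.8, 89.9, 135.6]
force: [0.3, 0.7, -0.3]
opening: 0.0426
t 7.12 tcp [0.4848 0.115  0.2587] grasp [0.4847 0.1151 0.0997] open 0.0426 F [ 0.3  0.7 -0.3] M [-0.01 -0.01  0.01]
[[-0.0008, 0.0029, 1.0], [0.0008, 1.0, -0.0029], [-1.0, 0.0008, -0.0008]] [  36.   13.  -32.   -0.  -45. -126.]
tool move mm [58.1  0.1  1.4] rot deg [-0.17 -0.05 -0.05]
```

View pics/s5.png

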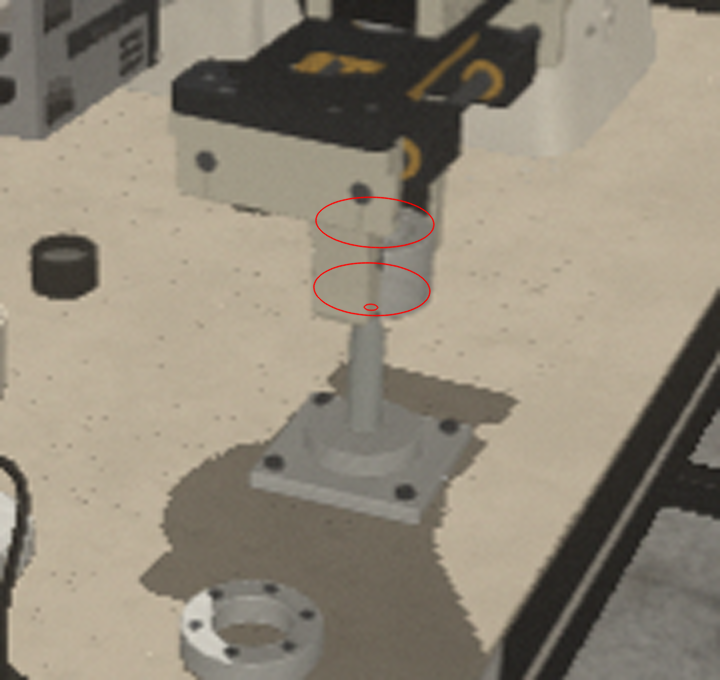

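The spacer is aligned over the post in the scene view, so I'll lower it.

```bash
python3 -m inch '[0.01,0,0.001,0,0,0,0.035, 0.015,0,0,0,0,0,0.035, 0.015,0,0,0,0,0,0.035, 0.006,0,0,0,0,0,0.035, 0,0,0,0,0,0,0.035]'; python3 st.py 0.486 0.1153 0.0416
```

```text
clock: 7.8
tool_pos: [0.4866, 0.1154, 0.2108]
orientation: [73.5, 89.9, 73.3]
force: [-0.5, 0.8, -0.8]
opening: 0.0419
t 7.8 tcp [0.4866 0.1154 0.2108] grasp [0.4866 0.1156 0.0518] open 0.0419 F [-0.5  0.8 -0.8] M [-0.02  0.01 -0.02]
[[0.0004, 0.0025, 1.0], [0.0013, 1.0, -0.0025], [-1.0, 0.0013, 0.0004]] [  36.   17.  -35.   -0.  -38. -126.]
tool move mm [10.2 -0.3 -0.7] rot deg [-0.15  0.02 -0.07]
```

```bash
python3 -m inch '[0.005,0,0,0,0,0,0.035, 0.003,0,0,0,0,0,0.035, 0,0,0,0,0,0,0.035]'; python3 st.py 0.486 0.1153 0.0406
```

```text
clock: 8.18
tool_pos: [0.487, 0.1157, 0.2031]
orientation: [50.0, 89.8, 49.9]
force: [-0.5, 0.1, -0.3]
opening: 0.0421
t 8.18 tcp [0.487  0.1157 0.2031] grasp [0.4873 0.116  0.0441] open 0.0421 F [-0.5  0.1 -0.3] M [0.03 0.02 0.01]
[[0.0019, 0.0024, 1.0], [0.0022, 1.0, -0.0024], [-1.0, 0.0022, 0.0019]] [  36.   18.  -35.   -0.  -37. -126.]
tool move mm [ 3.5 -0.7 -1.3] rot deg [-0.14  0.11 -0.13]
```

```bash
python3 -m inch '[0.0025,-0.0005,-0.001,0,0,0,0.035, 0.001,0,0,0,0,0,0.035]'; python3 st.py 0.486 0.1153 0.0406;python3 -m inch '[0.001,0,0,0,0,0,0.035]'; python3 st.py 0.486 0.1153 0.0406
```

```text
clock: 8.43
tool_pos: [0.486, 0.1152, 0.1997]
orientation: [46.8, 89.8, 46.7]
force: [0.4, -0.3, -0.7]
opening: 0.0426
t 8.43 tcp [0.486  0.1152 0.1997] grasp [0.4864 0.1156 0.0407] open 0.0426 F [ 0.4 -0.3 -0.7] M [ 0.   -0.03 -0.  ]
[[0.0025, 0.0023, 1.0], [0.0026, 1.0, -0.0023], [-1.0, 0.0026, 0.0025]] [  36.   18.  -36.   -0.  -36. -126.]
tool move mm [ 0.1 -0.3 -0.4] rot deg [-0.13  0.14 -0.15]
clock: 8.55
tool_pos: [0.4861, 0.1153, 0.1994]
orientation: [42.4, 89.8, 42.3]
force: [-6.4, -0.8, 19.3]
opening: 0.042
t 8.55 tcp [0.4861 0.1153 0.1994] grasp [0.4865 0.1157 0.0404] open 0.042 F [-6.4 -0.8 19.3] M [-0.07  2.3   0.01]
[[0.0028, 0.0018, 1.0], [0.0025, 1.0, -0.0018], [-1.0, 0.0025, 0.0028]] [  36.   18.  -36.   -0.  -36. -126.]
tool move mm [-0.2 -0.4 -0.5] rot deg [-0.11  0.16 -0.15]
```

Seat contact (19 N) came at the expected height. I'll relax and release.

```bash
python3 -m inch '[0,0,0,0,0,0,0.035, 0,0,0,0,0,0,0.05, 0,0,0,0,0,0,0.0876, 0,0,0,0,0,0,0.0876, 0,0,0,0,0,0,0.0876]'; python3 st.py 0.486 0.1153 0.0406;  python3 - <<'E'
from fit import *
from plant import ctrl
t=ctrl.snapshot("scene")
p=(.486,.1153);z=.018
overlay(t,[circ(p,.022,z+.028),circ(p,.022,z),circ(p,.0025,.072)],(220,130,400,300),4,"pics/s6.png")
E
```

```text
clock: 9.18
tool_pos: [0.4863, 0.1154, 0.1997]
orientation: [39.7, 89.7, 39.6]
force: [0.5, -0.1, 0.4]
opening: 0.0743
t 9.18 tcp [0.4863 0.1154 0.1997] grasp [0.4869 0.1159 0.0407] open 0.0743 F [ 0.5 -0.1  0.4] M [-0.03  0.01  0.  ]
[[0.0036, 0.0016, 1.0], [0.0029, 1.0, -0.0016], [-1.0, 0.0029, 0.0036]] [  36.   18.  -36.   -0.  -36. -126.]
tool move mm [ 0.1 -0.6 -0.9] rot deg [-0.09  0.2  -0.17]
```

View pics/s6.png

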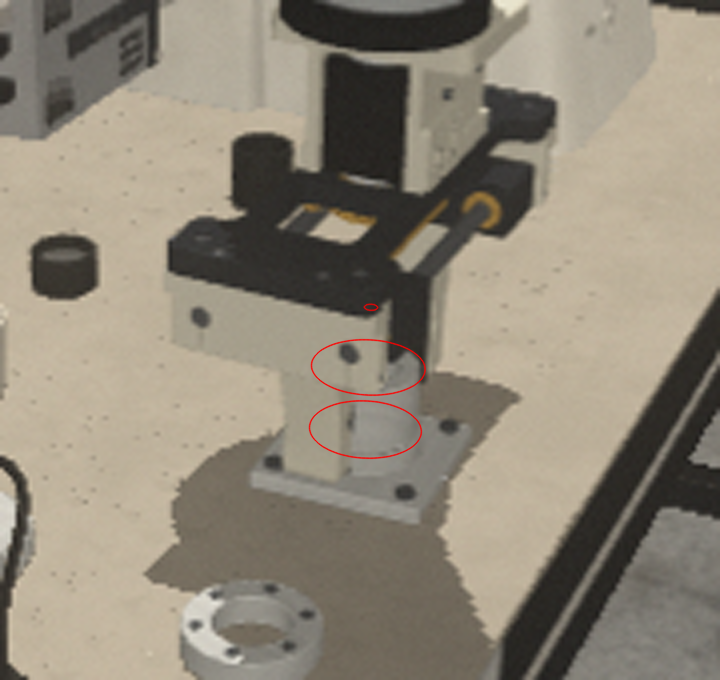

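The spacer matches the seated outline. Next I lift clear and go to the clamp ring.

```bash
python3 -m inch '[0,0,0,0,0,0,0.0876, -0.015,0,-0.001,0,0.2,-0.2,0.0876, -0.04,0,0,0,0,0,0.0876, -0.05,0,0,0,0,0,0.0876, 0,0.03,-0.003,0,0,0,0.0876, 0,0.045,-0.005,0,0,0,0.0876, 0,0.04,-0.004,0,0,0,0.0876, 0,0,0,0,0,0,0.0876, 0,0,0,0,0,0,0.0876]'; python3 st.py 0.4736 0.2436 0.0205;  python3 - <<'E'
from fit import *
from plant import ctrl
o=ctrl.get_obs();w=ctrl.snapshot("wrist");t=ctrl.snapshot("scene")
p=(.486,.1153);z=.018;c=(.4736,.2436)
cu=[circ(p,.022,z+.028),circ(p,.014,z+.028),circ(p,.022,z),circ(p,.0025,.072),circ(c,.025,.012),circ(c,.014,.012)]
overlay(t,cu,(240,150,380,310),3.5,"pics/s7.png")
overlay(w,cu,(0,0,560,420),1.4,"pics/w7.png",o)
E
```

```text
clock: 10.35
tool_pos: [0.4729, 0.2331, 0.3082]
orientation: [-169.7, 90.0, -169.9]
force: [-0.1, -0.2, 0.5]
opening: 0.0876
t 10.35 tcp [0.4729 0.2331 0.3082] grasp [0.4728 0.2331 0.1492] open 0.0876 F [-0.1 -0.2  0.5] M [-0.08 -0.    0.  ]
[[-0.0005, 0.0032, 1.0], [-0.0001, 1.0, -0.0032], [-1.0, -0.0001, -0.0005]] [  48.   12.  -25.   -0.  -53. -138.]
tool move mm [128.7  10.5   0.8] rot deg [-0.18 -0.03  0.  ]
```

View pics/s7.png

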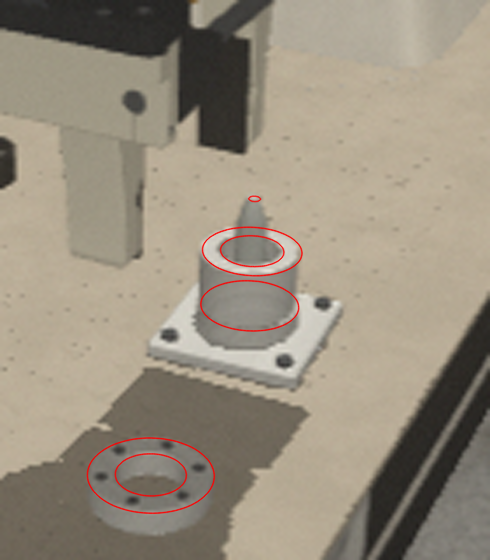

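View pics/w7.png

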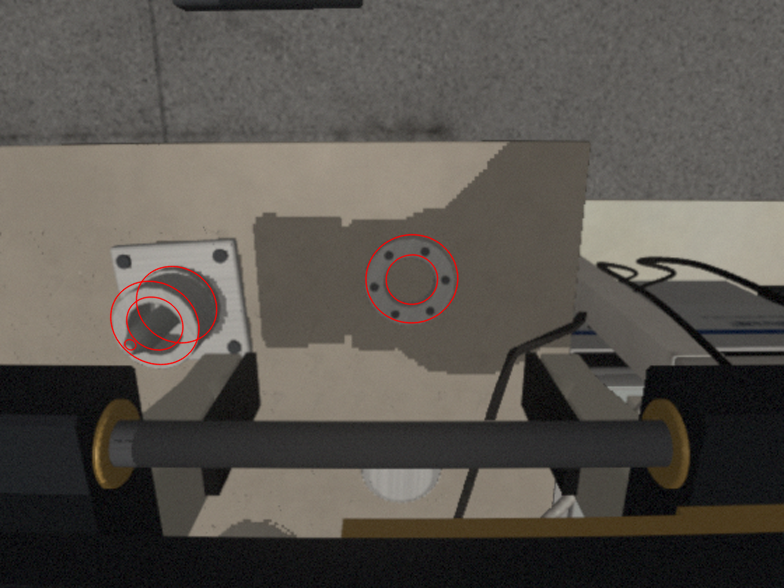

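```bash
python3 - <<'E'
from fit import *
s=np.load("pics/top0.npz")
U,V=np.meshgrid(np.arange(120,215),np.arange(150,250));uv=np.c_[U.ravel(),V.ravel()]
X=bydepth(s,uv);g=s["color"][V.ravel(),U.ravel()].mean(1)
m=(g<60)&(X[:,2]>-.05)&(X[:,1]<.42)
for a,b in zip(uv[m][::6],X[m][::6]):print(a,b.round(3))
E
python3 - <<'E'
import cv2
im=cv2.imread("pics/top0.png")[90:260,100:270];cv2.imwrite("pics/tc.png",cv2.resize(im,None,fx=3.5,fy=3.5,interpolation=2))
E
```

```text
[168 150] [0.618 0.282 0.008]
[167 153] [0.613 0.284 0.006]
[167 156] [0.607 0.284 0.006]
[167 158] [0.604 0.284 0.005]
[165 161] [0.597 0.286 0.011]
[164 164] [0.593 0.289 0.005]
[164 166] [0.589 0.289 0.003]
[165 168] [0.585 0.286 0.007]
[164 171] [0.58  0.288 0.007]
[164 173] [0.577 0.288 0.005]
[162 176] [0.571 0.292 0.004]
[162 178] [0.567 0.291 0.007]
[160 181] [0.562 0.296 0.004]
[161 183] [0.559 0.294 0.005]
[161 185] [0.555 0.293 0.007]
[159 188] [0.55  0.297 0.004]
[159 190] [0.546 0.297 0.005]
[157 193] [0.541 0.301 0.002]
[158 195] [0.537 0.299 0.005]
[156 198] [0.531 0.302 0.007]
[155 201] [0.526 0.303 0.006]
[134 203] [ 0.526  0.356 -0.048]
[154 204] [0.521 0.305 0.005]
[154 205] [0.519 0.305 0.007]
[152 206] [0.517 0.309 0.006]
[149 207] [0.515 0.314 0.006]
[134 208] [ 0.516  0.352 -0.036]
[132 209] [ 0.513  0.353 -0.023]
[147 209] [0.512 0.318 0.005]
[143 210] [0.51  0.325 0.004]
[134 211] [ 0.51   0.351 -0.032]
[131 212] [ 0.507  0.354 -0.021]
[139 212] [0.506 0.333 0.001]
[135 213] [0.504 0.34  0.002]
[133 214] [ 0.503  0.345 -0.002]
[133 215] [ 0.501  0.345 -0.002]
```

View pics/tc.png

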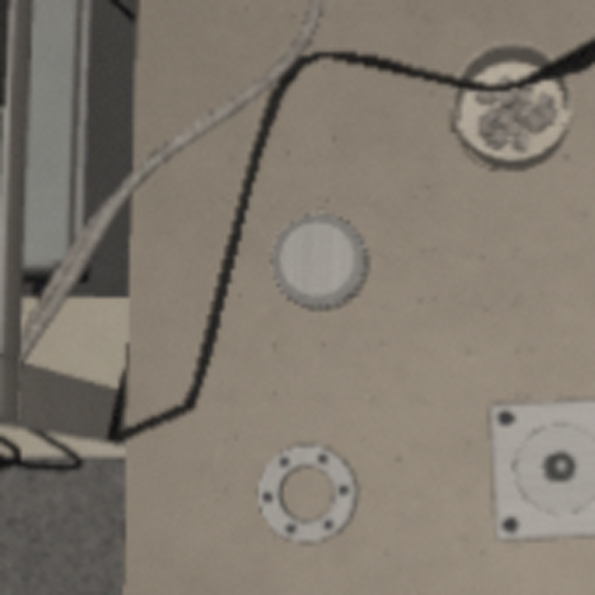

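The cable lies flat on the table at y>0.30 and x>0.505, clear of the fingers. The ring matches its overlay, so I'll go down.

```bash
python3 -m inch '[0.02,0.01,0.001,-0.2,0,0,0.0876, 0.04,0,0,0,0,0,0.0876, 0.035,0,0,0,0,0,0.0876, 0.005,0,0,0,0,0,0.0876, 0,0,0,0,0,0,0.0876]'; python3 st.py 0.4736 0.2434 0.022
```

```text
clock: 11.08
tool_pos: [0.4757, 0.2397, 0.2079]
orientation: [39.7, 89.8, 39.4]
force: [1.1, -0.5, 0.2]
opening: 0.0879
t 11.07 tcp [0.4757 0.2397 0.2079] grasp [0.476  0.24   0.0489] open 0.0879 F [ 1.1 -0.5  0.2] M [-0.05 -0.01  0.03]
[[0.0022, 0.0051, 1.0], [0.0018, 1.0, -0.0051], [-1.0, 0.0018, 0.0022]] [  48.   20.  -31.    0.  -39. -138.]
tool move mm [26.9  3.4 -2.5] rot deg [-0.29  0.12 -0.1 ]
```

```bash
python3 -m inch '[0.012,0.003,-0.0025,-0.3,0.1,-0.1,0.0876, 0.008,0,0,0,0,0,0.0876, 0,0,0,0,0,0,0.0876]'; python3 st.py 0.4736 0.2434 0.022
```

```text
clock: 11.45
tool_pos: [0.4739, 0.2434, 0.1893]
orientation: [42.0, 89.7, 42.0]
force: [-0.1, -0.4, 0.3]
opening: 0.088
t 11.45 tcp [0.4739 0.2434 0.1893] grasp [0.4744 0.2439 0.0303] open 0.088 F [-0.1 -0.4  0.3] M [ 0.03  0.   -0.02]
[[0.0035, -0.0004, 1.0], [0.0032, 1.0, 0.0004], [-1.0, 0.0032, 0.0035]] [  48.   21.  -32.    0.  -37. -138.]
tool move mm [ 8.3 -0.5 -0.9] rot deg [ 0.02  0.2  -0.18]
```

```bash
python3 -m inch '[0.006,-0.0005,-0.001,0,0.2,-0.2,0.0876, 0.002,0,0,0,0,0,0.0876, 0,0,0,0,0,0,0.0876]'; python3 st.py 0.4736 0.2434 0.022
```

```text
clock: 11.82
tool_pos: [0.4729, 0.2431, 0.1812]
orientation: [-14.5, 90.0, -14.5]
force: [0.0, -0.1, 0.2]
opening: 0.0878
t 11.82 tcp [0.4729 0.2431 0.1812] grasp [0.473  0.2431 0.0222] open 0.0878 F [ 0.  -0.1  0.2] M [ 0.03 -0.04 -0.02]
[[0.0003, -0.0007, 1.0], [-0.0001, 1.0, 0.0007], [-1.0, -0.0001, 0.0003]] [  48.   22.  -32.    0.  -36. -138.]
tool move mm [0.2 0.3 0.6] rot deg [0.04 0.02 0.  ]
```

```bash
python3 -m inch '[0.0005,0,0.0005,0,0,0,0.06, 0,0,0,0,0,0,0.042, 0,0,0,0,0,0,0.042, 0,0,0,0,0,0,0.042, 0,0,0,0,0,0,0.042, 0,0,0,0,0,0,0.042]'; python3 st.py; python3 -m inch '[-0.01,0,0,0,0,0,0.042, -0.02,0,0,0,0,0,0.042, 0,0,0,0,0,0,0.042]';python3 st.py;  python3 - <<'E'
from fit import *
from plant import ctrl
o=ctrl.get_obs();w=ctrl.snapshot("wrist");t=ctrl.snapshot("scene")
cv2.imwrite("pics/w8.png",w["color"][:,:,::-1])
cv2.imwrite("pics/s8.png",cv2.resize(t["color"][150:330,230:400,::-1],None,fx=3.3,fy=3.3,interpolation=2))
E
```

```text
clock: 12.58
tool_pos: [0.4736, 0.2432, 0.181]
orientation: [27.4, 90.0, 27.5]
force: [-0.2, 0.7, -0.3]
opening: 0.0478
t 12.57 tcp [0.4736 0.2432 0.181 ] grasp [0.4737 0.2433 0.022 ] open 0.0478 F [-0.2  0.7 -0.3] M [-0.04 -0.08  0.02]
[[0.0008, -0.0007, 1.0], [0.0004, 1.0, 0.0007], [-1.0, 0.0004, 0.0008]] [  48.   22.  -32.    0.  -36. -138.]
clock: 12.95
tool_pos: [0.4736, 0.2432, 0.2127]
orientation: [6.5, 90.0, 6.6]
force: [0.6, -0.5, -1.3]
opening: 0.0476
t 12.95 tcp [0.4736 0.2432 0.2127] grasp [0.4737 0.2432 0.0537] open 0.0476 F [ 0.6 -0.5 -1.3] M [ 0.01 -0.03  0.04]
[[0.0006, -0.0008, 1.0], [0.0001, 1.0, 0.0008], [-1.0, 0.0001, 0.0006]] [  48.   19.  -31.    0.  -40. -138.]
```

View pics/w8.png

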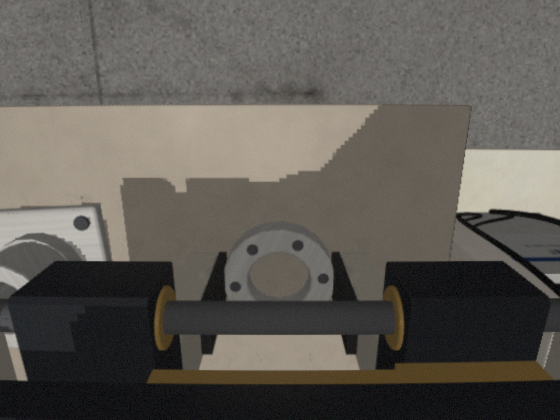

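View pics/s8.png

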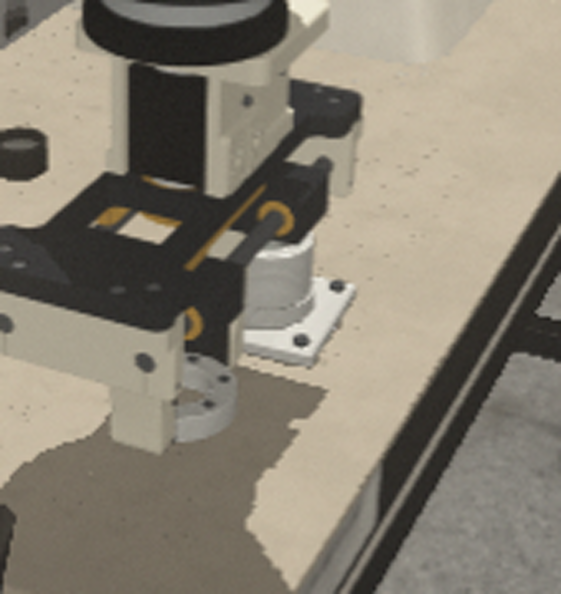

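The ring is held level at about (279,275). Next I lift it and go to the post.

```bash
python3 -m inch '[-0.035,0,0,0,0,0,0.042, -0.035,0,0,0,0,0,0.042, -0.005,0,0,0,0,0,0.042, 0,-0.04,0.004,0,0,0,0.042, 0,-0.045,0.004,0,0,0,0.042, 0,-0.03,0.003,0,0,0,0.042, 0,0,0,0,0,0,0.042, 0,0,0,0,0,0,0.042]';python3 st.py 0.486 0.1153 0.115
```

```text
clock: 14.05
tool_pos: [0.4822, 0.1239, 0.2816]
orientation: [-144.2, 89.2, -144.2]
force: [0.0, -0.3, -0.1]
opening: 0.0478
t 14.05 tcp [0.4822 0.1239 0.2816] grasp [0.4805 0.1226 0.1226] open 0.0478 F [ 0.  -0.3 -0.1] M [ 0.05 -0.05  0.  ]
[[-0.0107, 0.0001, 0.9999], [-0.0077, 1.0, -0.0002], [-0.9999, -0.0077, -0.0107]] [  37.   11.  -31.   -0.  -49. -127.]
tool move mm [ 7.6 -7.3  5.6] rot deg [-0.01 -0.61  0.44]
```

```bash
python3 -m inch '[0,-0.007,0.004,0,-0.6,0.4,0.042, 0,0,0,0,0,0,0.042, 0,0,0,0,0,0,0.042]';python3 st.py 0.486 0.1153 0.115;  python3 - <<'E'
from fit import *
from plant import ctrl
o=ctrl.get_obs();w=ctrl.snapshot("wrist");t=ctrl.snapshot("scene")
p=(.486,.1153);z=.10
cu=[circ(p,.025,z+.012),circ(p,.014,z),circ(p,.0025,.072),circ(p,.022,.046),circ(p,.014,.046)]
overlay(t,cu,(240,140,380,280),4,"pics/s9.png")
overlay(w,cu,(150,120,430,380),2.3,"pics/w9.png",o)
E
```

```text
clock: 14.42
tool_pos: [0.4865, 0.1179, 0.2808]
orientation: [-112.9, 90.0, -112.8]
force: [-0.3, 0.2, -0.4]
opening: 0.0473
t 14.43 tcp [0.4865 0.1179 0.2808] grasp [0.4864 0.1177 0.1218] open 0.0473 F [-0.3  0.2 -0.4] M [ 0.04  0.01 -0.04]
[[-0.0003, -0.0018, 1.0], [-0.0007, 1.0, 0.0018], [-1.0, -0.0007, -0.0003]] [  36.   11.  -31.    0.  -48. -126.]
tool move mm [ 6.8 -2.4 -0.4] rot deg [ 0.1  -0.02  0.04]
```

View pics/s9.png

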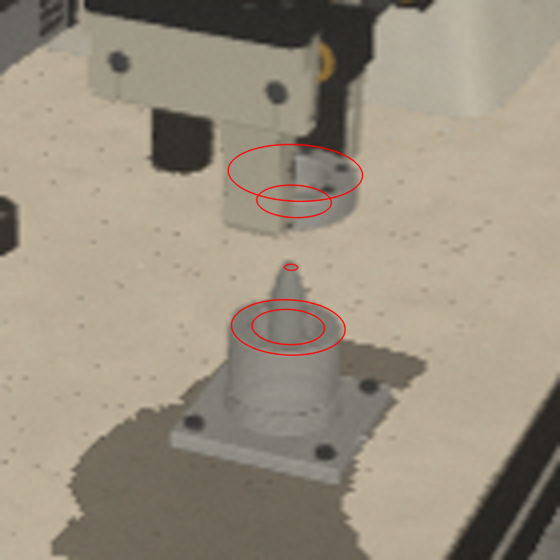

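View pics/w9.png

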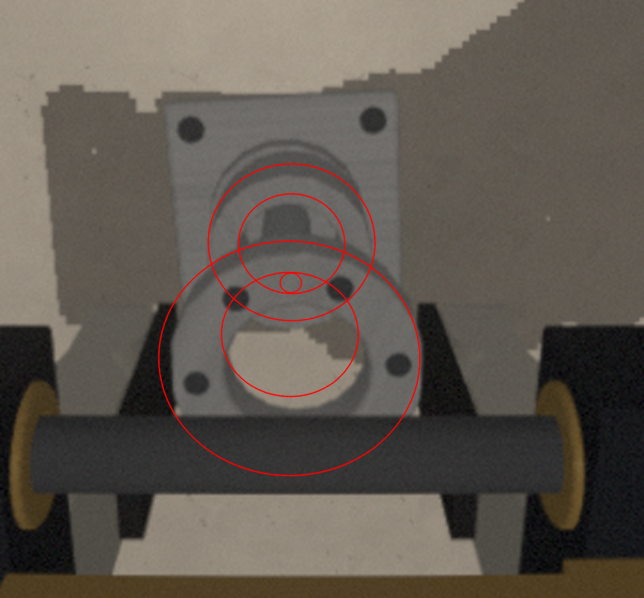

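```bash
python3 -m inch '[0,-0.0025,0,0,0,0,0.042, 0.005,0,0,0,0,0,0.042, 0,0,0,0,0,0,0.042]';python3 st.py 0.486 0.1153 0.115;  python3 - <<'E'
from fit import *
from plant import ctrl
o=ctrl.get_obs();w=ctrl.snapshot("wrist");t=ctrl.snapshot("scene")
M=R.from_euler('xyz',o["orientation"],degrees=True).as_matrix();g=o["tool_pos"]+M[:,0]*.159
z=g[2]-.022
cu=[circ(g,.025,z+.012),circ(g,.014,z+.012),circ(g,.025,z)]
overlay(t,cu,(260,140,360,230),6,"pics/s10.png")
overlay(w,cu,(150,120,430,380),2.3,"pics/w10.png",o)
E
```

```text
clock: 14.9
tool_pos: [0.4863, 0.1154, 0.2756]
orientation: [-102.8, 90.0, -102.7]
force: [0.2, 0.2, -0.9]
opening: 0.0474
t 14.9 tcp [0.4863 0.1154 0.2756] grasp [0.4863 0.1153 0.1166] open 0.0474 F [ 0.2  0.2 -0.9] M [-0.01 -0.02 -0.02]
[[-0.0001, -0.0021, 1.0], [-0.0005, 1.0, 0.0021], [-1.0, -0.0005, -0.0001]] [  36.   11.  -31.    0.  -48. -126.]
tool move mm [ 1.6 -0.  -0.3] rot deg [ 0.12 -0.01  0.03]
```

View pics/s10.png

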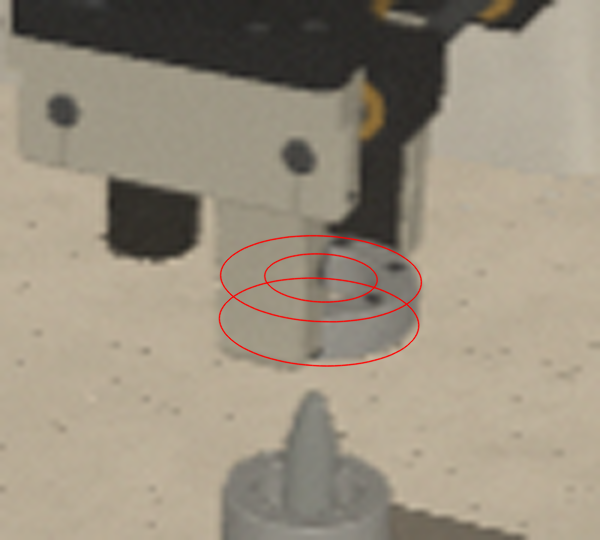

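View pics/w10.png

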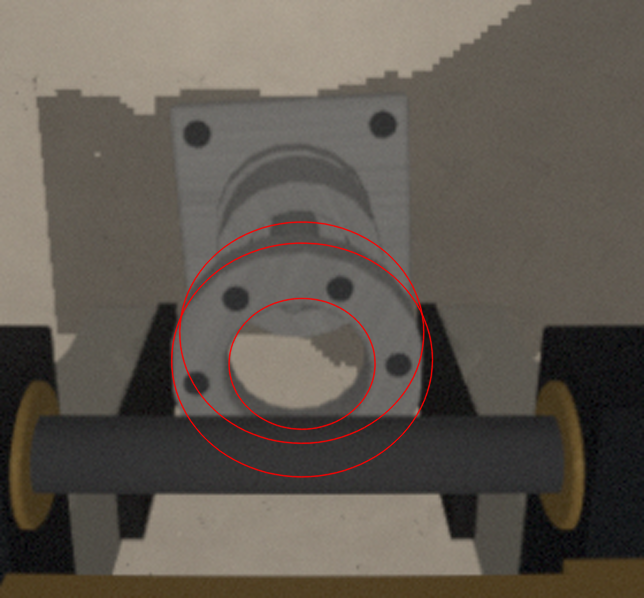

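The scene overlay matches the ring held level. I'll lower it.

```bash
python3 -m inch '[0.015,0,0,0,0,0,0.042, 0.015,0,0,0,0,0,0.042, 0.007,0,0,0,0,0,0.042, 0,0,0,0,0,0,0.042]';python3 st.py 0.486 0.1153 0.068
```

```text
clock: 15.5
tool_pos: [0.4863, 0.1154, 0.236]
orientation: [-119.5, 90.0, -119.4]
force: [-0.2, -0.5, -0.3]
opening: 0.0477
t 15.5 tcp [0.4863 0.1154 0.236 ] grasp [0.4862 0.1153 0.077 ] open 0.0477 F [-0.2 -0.5 -0.3] M [ 0.   -0.   -0.01]
[[-0.0003, -0.002, 1.0], [-0.0006, 1.0, 0.002], [-1.0, -0.0006, -0.0003]] [  36.   15.  -33.    0.  -42. -126.]
tool move mm [ 9.   0.  -0.2] rot deg [ 0.11 -0.02  0.03]
```

```bash
python3 -m inch '[0.005,0,0,0,0,0,0.042, 0.002,0,0,0,0,0,0.042, 0,0,0,0,0,0,0.042]';python3 st.py 0.486 0.1153 0.068
```

```text
clock: 15.88
tool_pos: [0.4865, 0.1155, 0.229]
orientation: [-3.9, 90.0, -3.8]
force: [-0.1, 0.9, 0.1]
opening: 0.0473
t 15.88 tcp [0.4865 0.1155 0.229 ] grasp [0.4866 0.1155 0.07  ] open 0.0473 F [-0.1  0.9  0.1] M [-0.06  0.06  0.  ]
[[0.0006, -0.0021, 1.0], [-0.0, 1.0, 0.0021], [-1.0, -0.0, 0.0006]] [  36.   15.  -34.    0.  -41. -126.]
tool move mm [ 2.  -0.2 -0.6] rot deg [0.12 0.03 0.  ]
```

```bash
python3 -m inch '[0.0015,0,-0.0005,0,0,0,0.042]';python3 -m inch '[0.0006,0,0,0,0,0,0.042]';python3 st.py 0.486 0.1153 0.068
```

```text
clock: 16.0
tool_pos: [0.4862, 0.1156, 0.2278]
orientation: [13.8, 89.9, 13.9]
force: [-0.9, 0.5, -1.1]
opening: 0.0473
clock: 16.12
tool_pos: [0.4861, 0.1156, 0.2272]
orientation: [16.4, 89.9, 16.5]
force: [-0.1, -0.1, -0.5]
opening: 0.0477
t 16.12 tcp [0.4861 0.1156 0.2272] grasp [0.4863 0.1157 0.0682] open 0.0477 F [-0.1 -0.1 -0.5] M [-0.03  0.05 -0.02]
[[0.0013, -0.0022, 1.0], [0.0004, 1.0, 0.0022], [-1.0, 0.0004, 0.0013]] [  36.   15.  -34.    0.  -41. -126.]
tool move mm [ 0.2 -0.4 -0.3] rot deg [ 0.13  0.07 -0.02]
```

```bash
python3 -m inch '[0.0005,0,0,0,0,0,0.042]';python3 -m inch '[0.0005,0,0,0,0,0,0.042]'
```

```text
clock: 16.25
tool_pos: [0.4862, 0.1157, 0.227]
orientation: [17.0, 89.9, 17.2]
force: [-2.1, 0.4, 6.1]
opening: 0.0475
clock: 16.38
tool_pos: [0.4862, 0.1156, 0.2269]
orientation: [12.3, 89.9, 12.4]
force: [-3.7, -0.7, 8.2]
opening: 0.0476
```

Contact came at the expected height. I'll release, wait for the fingers to open, then lift away.

```bash
python3 -m inch '[0,0,0,0,0,0,0.042, 0,0,0,0,0,0,0.055, 0,0,0,0,0,0,0.0876, 0,0,0,0,0,0,0.0876, 0,0,0,0,0,0,0.0876, 0,0,0,0,0,0,0.0876]'; python3 st.py; python3 -m inch '[-0.01,0,0,0,0,0,0.0876, -0.04,0,0,0,0,0,0.0876, -0.05,0,0,0,0,0,0.0876, -0.03,0,0,0,0,0,0.0876, 0,-0.05,-0.005,0,0,0,0.0876, 0,-0.05,-0.005,0,0,0,0.0876, 0,-0.03,-0.005,0,0,0,0.0876, 0,0,0,0,0,0,0.0876]'; python3 st.py;  python3 - <<'E'
from fit import *
from plant import ctrl
w=ctrl.snapshot("top");t=ctrl.snapshot("scene")
p=(.486,.1153);z=.046
cu=[circ(p,.025,z+.012),circ(p,.014,z+.012)]
overlay(t,cu,(190,150,380,290),4,"pics/s11.png")
overlay(w,cu,(165,130,365,260),3.8,"pics/t11.png")
E
```

```text
clock: 17.12
tool_pos: [0.4864, 0.1157, 0.227]
orientation: [18.7, 89.9, 18.8]
force: [-0.2, -1.0, 0.1]
opening: 0.0859
t 17.12 tcp [0.4864 0.1157 0.227 ] grasp [0.4868 0.1159 0.068 ] open 0.0859 F [-0.2 -1.   0.1] M [ 0.   -0.05 -0.02]
[[0.0024, -0.0026, 1.0], [0.0008, 1.0, 0.0026], [-1.0, 0.0008, 0.0024]] [  36.   15.  -34.    0.  -40. -126.]
clock: 18.12
tool_pos: [0.4708, -0.0176, 0.3673]
orientation: [11.0, 89.5, 11.3]
force: [0.1, 1.5, -0.3]
opening: 0.0873
t 18.12 tcp [ 0.4708 -0.0176  0.3673] grasp [ 0.472  -0.0174  0.2083] open 0.0873 F [ 0.1  1.5 -0.3] M [-0.02 -0.02 -0.05]
[[0.008, -0.0053, 1.0], [0.0016, 1.0, 0.0053], [-1.0, 0.0015, 0.008]] [  22.    3.  -28.    0.  -59. -112.]
```

View pics/s11.png

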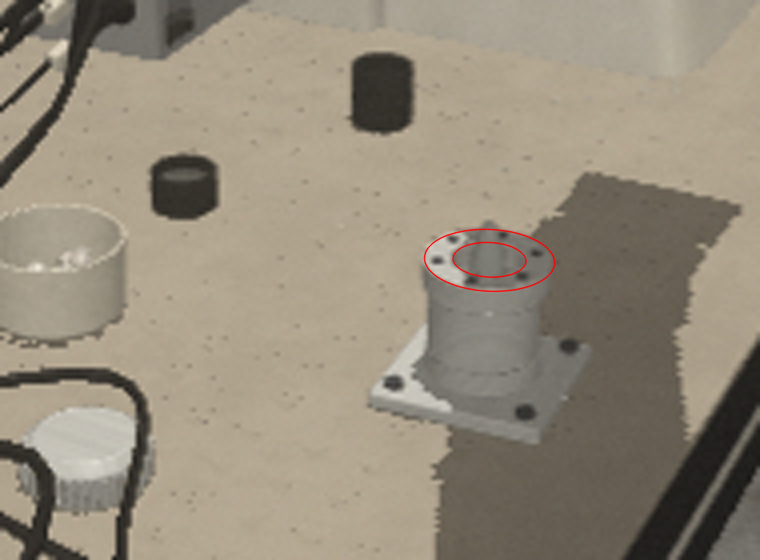

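View pics/t11.png

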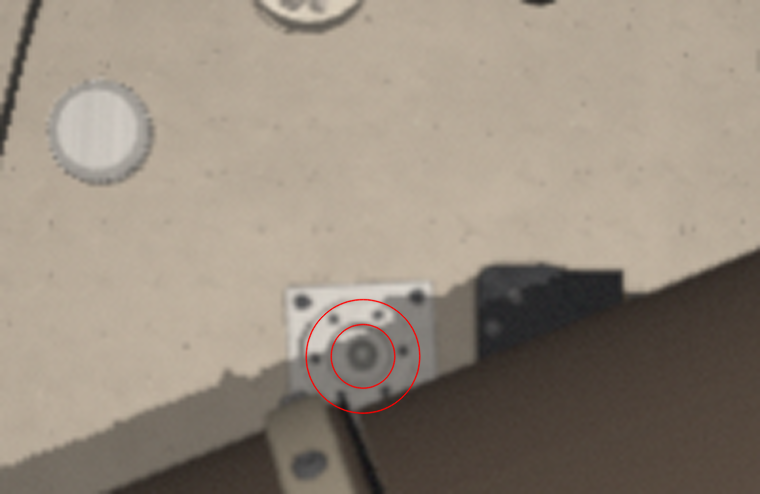

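The ring lies flat on the spacer and the overlay matches at z = 58 mm. The cap hasn't moved. I'll let the arm settle and hand in.

```bash
python3 -m inch '[0,0,0,0,0,0,0.0876, 0,0,0,0,0,0,0.0876]'; python3 -c "
from plant import ctrl;print(ctrl.close_job())"
```

```text
clock: 18.48
tool_pos: [0.4717, -0.015, 0.3675]
orientation: [11.6, 89.5, 12.1]
force: [0.5, 0.4, -0.0]
opening: 0.0876
the job is handed in; nothing more can be done
None
```

The filter stack is built: the spacer sleeve sits on the seat and the clamp ring lies on the spacer, both over the post. I lowered each part until it touched, then let go and lifted clear. The job was handed in at 18.5 s; no verdict was reported.

- **Seating:** The spacer touched the seat within about 0.3 mm of the expected height, with a force of about 19 N. The ring touched the spacer within about 0.2 mm, at about 8 N.
- **Final pictures:** The scene view shows the ring level, screws up, with its top at about 58 mm as it should be. The top view shows it centred on the post to about 1 mm. The cap is where it was, and the gripper is open and clear.
- **One disagreement:** With the ring held in the gripper, the wrist camera put it several millimetres lower than calculated. The scene camera and the contact height agreed with the calculation, so I went by those.

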